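# Seat the studded panel and earth-clamp it to the click

## Task

The half-studded steel panel lies loose on the welding fixture. Slide it home, square against all three locating pins and flat on the board, pushing gently so that the pins are not strained; then clamp it there by turning the orange slip-clutch knob of the earth clamp clockwise (seen from above) until it clicks: one click is enough, three are the most it may take. Let go of the knob and leave the stud bin, the wrench and the square where they are.

Things in the scene. Friction and masses are not known exactly. Their poses are not given: they have to be found in the camera images.
- fixture: Fixed welding fixture: dark brown board 300 (x) x 380 (y) x 18 mm; origin at the centre of its underside, on the bed, z up. The panel is pushed home along its +x and its +y. Home, the panel's far edge lies at fixture x = 105 mm and its left edge at y = 90 mm, so that the panel's origin is at fixture (40, 5, 18) mm, axes parallel to the fixture's.
- stops: Three rigid steel locating pins, 10 mm in diameter, 15 mm above the board (tops at z 33 mm); same frame as the fixture. Far pins at fixture (110, -60) and (110, 35) mm stop the panel's far edge when it goes to +x; the left pin at (28, 95) mm stops its left edge when it goes to +y. They must not bear more than 30 N.
- panel: Loose grey steel panel 130 (x) x 170 (y) x 5 mm, about 0.8 kg, flat on the board; origin at the centre of its underside. Nine copper studs, 8 mm in diameter, stand 30 mm above its top at panel x, y (mm): -40,-65; 0,-65; 40,-65; -40,-25; 0,-25; 40,-25; -40,15; -40,55; 0,55. It starts 10 to 50 mm short of the pins both ways, up to 0.12 rad askew, and drags with 3 to 7 N.
- stud_pair (a point): Midway between the two copper studs at panel (-40, -25) and (0, -25) mm, 20 mm above the panel's top and 10 mm below the stud ends. The pair can be gripped together across its outer sides, 48 mm along the panel's x, to turn and draw the panel; the next studs are 40 mm off. Pressing down while drawing makes the panel bind on the board.
- clamp_axis (a point): Top centre of the earth clamp's steel bush, 26 mm in diameter, 80 mm above the bed, on the spindle's upright axis at fixture (75, 70) mm. Axes as the fixture's. The bush sits in an aluminium arm 44 mm wide (z 62 to 76 mm) that comes from the black clamp body (fixture x 45 to 105, y 100 to 175, up to z 62 mm) and ends at y = 50 mm.
- spindle: The clamp's steel spindle with its copper contact foot, 18 mm in diameter; origin at the centre of the foot's lower face. It only moves up and down. At the start the foot hangs 2 to 4 mm above the panel's top, so that the panel slides in under it. The knob turned clockwise lowers it 8 mm per turn (1.27 mm per rad).
- knob (a point): Centre of the orange fluted knob on the spindle: 38 mm in diameter, 24 mm tall, axis upright. It sinks with the spindle but stays 7 mm or more above the bush. The screw drags with 0.12 N m; once the foot bears on the panel the torque climbs within about 0.6 rad to 0.22 N m, where the clutch jumps one click (0.52 rad of knob) with a sharp drop in torque; the screw stays tight.
- clutch (a joint): Turn (rad) of the knob relative to the screw it drives, clockwise positive: under 0.2 while it drives the screw, 0.52 more with each click. On top, the white line on the orange knob meets the white line on the dark core (which turns with the screw) at 0 and stands 30 degrees past it after one click. Then the foot presses with 40 to 90 N.
- stud_bin: Loose blue open bin of studs, 100 x 75 x 45 mm, on the bed beside the fixture; origin at the centre of its underside. Leave it alone.
- wrench: Loose wrench 180 mm long lying on the bed beside the fixture; origin on the bed under its middle. Leave it alone.
- square: Loose steel engineer's square on the board in front of the clamp: stock 80 x 14 x 14 mm along its x axis, origin under the centre of the stock, blade 60 mm long to its -y from one end. Leave it alone.
Mind the look-alikes: they are no part of the job. There is more than one size of the panel; the one meant has the size given above.

How it is judged (in metres and radians):
On the way, in this order (a step that is already met when the one before it is completed fails the run):
1. the panel is home: against the two far pins and the left pin, square and flat (x of panel in the frame of fixture above 0.038 m and y of panel in the frame of fixture above 0.003 m and angle between the x axis of panel and the x axis of fixture, either way round below 0.02 rad and z of panel in the frame of fixture below 0.02 m and angle between panel's own z axis and vertical below 0.02 rad), for 0.2 s.
2. the clutch has clicked with the foot pressing on the seated panel (all of step 1 and value of joint clutch above 0.4 rad and contact force between spindle and panel above 25 N), for 0.2 s.
At the end, for the whole second after the job is handed in: Panel at rest within 2 mm of contact with the far and the left pins, within 0.02 rad of square, flat on the board; the foot presses on it with over 25 N; the clutch has clicked once to three times (0.4 to 1.83 rad); bin, wrench and square within 15 mm of their start; robot clear (all of step 2 and value of joint clutch below 1.83 rad and linear speed of panel below 0.01 m/s and distance of each of stud_bin, wrench, square from where it was at the start of the episode below 0.015 m); the robot touches nothing.
It fails at once if the panel is pushed against the locating pins with more than 30 N (contact force between panel and stops above 30 N).
It fails at once if the clutch is run on past its third click (value of joint clutch above 1.83 rad).
It fails at once if the stud bin is disturbed (distance of stud_bin from where it was at the start of the episode above 0.015 m).
It fails at once if the wrench is disturbed (distance of wrench from where it was at the start of the episode above 0.015 m).
It fails at once if the square is disturbed (distance of square from where it was at the start of the episode above 0.015 m).
It also fails if it takes over 72 s, if anything falls off the work surface, if the arm or the gripper's body presses on something with over 40 N, if the wrist force passes 120 N, or if a joint passes its speed limit or range.

## Robot

A 6-joint arm with a two-finger parallel gripper is mounted at the origin on the work surface. World frame = base frame: x ahead of the robot, y to its left, z up, the work surface at z = 0. Lengths are in m, angles in degrees, forces in N, time in s.
With the tool pointing down it reaches from about 0.3 to 0.75 m from the base axis. Payload 8.5 kg.
Tool frame: the origin (TCP) lies at the very end of the fingers, on their centre line; the grasp point (between the pads) lies env.pinch_z behind it (env.pinch_z is the distance from the TCP to the grasp point, in m); z points along the fingers, y is the line along which they close (so a half turn about z gives the same grasp; the last joint's range is limited). The gripper opens to 85 mm and grips with 20 to 120 N. Pads are 22 mm wide; open, the fingers measure 114 mm over their backs; the gripper's body (76 mm by 85 mm) begins 54 mm behind the grasp point. The pads swing forward as they close: fully open they stand 13 mm farther back than shut.
Start: joints at [54.013, 21.807, 74.336, -0, 83.858, -12.336], TCP at [0.221, 0.504, 0.194] pointing down, gripper open.
Joint ranges: [-178.18, 178.18], [-50.72, 133.34], [12.68, 142.11], [-81.47, 261.47], [9.98, 163.14], [-165.26, 165.26]. Speed limits (degrees/s): [136.94, 136.94, 180, 180, 180, 180].

## Interface

Orientations are given as a 3x3 rotation matrix whose columns are the frame's x, y, z axes.
In Python, from rig import telemetry, get_image, env gives the robot as it stands. The module is installed in compiled form; this text tells all that it offers.
- The arm moves only by the tool apply_moves, never from a script. Its argument "series" is a list of rows, each a list of 7 numbers: the shift along the tool's x, y, z in mm, then the turn, a rotation vector about the tool's x, y, z in degrees, then the opening, from 0 (shut) to 1 (fully open). A call has 1 to 12 rows; each row shifts and turns the commanded pose from where the row before left it, along the tool's axes as they then stand; what a row does not reach is not made up. A row lasts 1/8 s, in which the tool goes at most 62.5 mm and 10.7 degrees, less where a joint would pass 70% of its speed; a pose out of reach is approached as far as the arm can. A call with a gripper value outside its range is refused whole. The fingers move at their own pace and stop on an object; "grip_force" is the grip in N (left out, the last holds). Time passes only in rows, so rows that do not move let the fingers close. It gives the time, the measured TCP pose, the force, the opening and the grip force at its end, in the units of the state.
- telemetry.observe(): the state, without advancing time (a new reading comes with each control period).
- get_image(name): name is "scene" or "side" or "wrist"; returns a dict with "frame" (480x640x3 uint8, red, green, blue), "z_map" (480x640 float32, m along the optical axis (not along the pixel's ray), 0 where there is no reading), "vertical_fov" (degrees; the focal length in pixels is half the picture's height over the tangent of half this angle, whatever the lens; pixels are square), "cx", "cy" (the principal point, pixels), "eye" and "attitude" of the camera in the world; the wrist camera has in their place "mount" (4x4, takes a point from camera to tool coordinates, whose origin is the TCP and whose axes are the flange's). Camera axes: x right, y up, looking along -z (the intrinsics and any distortion apply to the point x, -y, -z); pixel columns grow to the right and rows downward; lengths in m; the calibration is good to about 2 mm. A picture is of the moment at which its call begins: read the wrist's pose just before it.
- env.close_job(): hands the job in; it is judged then, once.
The state is a dict: "time_s": time; "q": joint angles; "qvel": joint speeds; "joint_efforts": joint torques, N m; "position": TCP position; "tool_rot": TCP orientation; "ft_force": force on the tool from outside, world axes, zero at the start; "wrist_torque": the same for the moment, N m; "grip_width": finger opening in m; "gripper_force": force on a finger pad.
Only numpy, scipy, OpenCV 4.12 (cv2) and the standard library are available. Lean on these libraries where they do the work, as an engineer would, in place of code of your own. Each camera call takes 0.05 s, during which the arm holds its last target. There are 200 camera calls.

## Working session

There is one attempt and no reset: what is moved stays moved. The work goes in short steps, Python scripts to look and compute and a tool call to move; the robot and the scene stay as the last step left them, time stands still between calls to the robot, and variables do not carry over. Pictures are saved under pics/ and viewed, at most 10 in all, crops included, and the job is handed in when it is done.

Besides the shell and the picture viewer there is one more tool, called after ">>>" as name([rows], argument=value, ...), one row to a line, values as JSON. apply_moves: Moves the arm, as the interface text tells. Its arguments: {"type":"object","properties":{"series":{"type":"array"},"grip_force":{"type":"number"}},"required":["series"]}

```bash
mkdir -p pics; cat > h.py <<'E'
import numpy as np, cv2
from rig import telemetry, get_image, env
def save(n,im): cv2.imwrite('pics/'+n,im[:,:,::-1])
E
python3 - <<'E'
from h import *
s=telemetry.observe(); print({k:np.round(v,3).tolist() for k,v in s.items()}, env.pinch_z)
for n in("scene","side","wrist"):
    d=get_image(n); save(n+'0.png',d['frame']); np.savez('/tmp/'+n+'0.npz',**d)
    print(n,{k:(np.round(v,4).tolist() if not isinstance(v,str) else v) for k,v in d.items() if k not in('frame','z_map')})
E
```

```text
{'time_s': 0.0, 'q': [54.013, 21.842, 74.387, 0.001, 83.857, -12.337], 'qvel': [0.025, -0.0, 0.102, 0.021, 0.031, 0.037], 'joint_efforts': [0.0, -44.847, -23.128, -0.0, 0.005, 0.0], 'position': [0.22, 0.504, 0.194], 'tool_rot': [[-0.916, 0.401, -0.001], [0.401, 0.916, -0.001], [0.0, -0.001, -1.0]], 'ft_force': [0.462, 0.184, 0.329], 'wrist_torque': [-0.021, -0.013, 0.014], 'gripper_force': 0.0, 'grip_width': 0.085} 0.0187
scene {'vertical_fov': 43.3139, 'cx': 320.5957, 'cy': 239.203, 'eye': [0.8846, -0.5564, 1.318], 'attitude': [[0.7912, -0.5265, 0.3111], [0.6114, 0.6725, -0.417], [0.0104, 0.5202, 0.854]]}
side {'vertical_fov': 57.9334, 'cx': 324.205, 'cy': 242.5341, 'eye': [0.1555, -0.6411, 0.6204], 'attitude': [[0.9297, 0.2352, -0.2834], [-0.3678, 0.5571, -0.7446], [-0.0172, 0.7965, 0.6044]]}
wrist {'vertical_fov': 68.8581, 'cx': 317.59, 'cy': 240.8903, 'mount': [[-0.0003, 0.9541, 0.2995, 0.076], [1.0, 0.0002, 0.0004, 0.0008], [0.0003, 0.2995, -0.9541, -0.1803], [0.0, 0.0, 0.0, 1.0]]}
```

View pics/scene0.png

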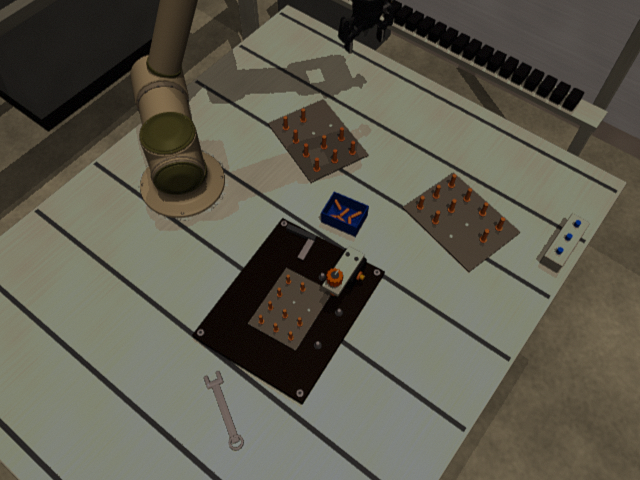

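View pics/side0.png

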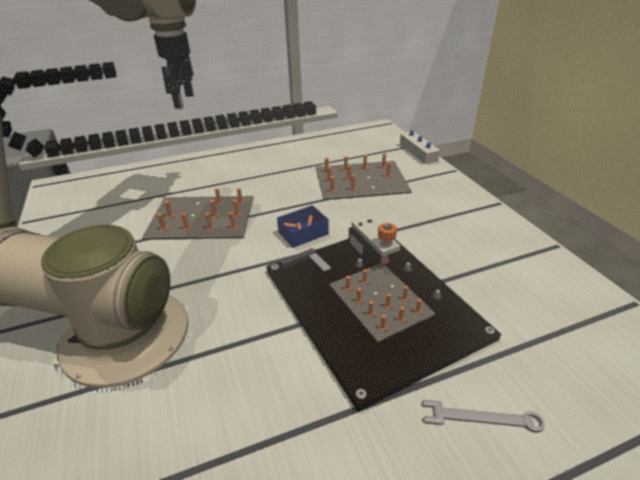

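The scene view has three studded panels: one at (318,140), one at (462,220), and a smaller one on the dark fixture at (290,308). The fixture's far pins are at (318,345) and (339,312), and the orange knob is at (335,278). The orange-tipped clamp screw at (361,277) and the box with blue tops at (568,240) are look-alikes. I choose the panel on the fixture, and will check its size.

```bash
cat >> h.py <<'E'
def cam(d,T=None):
    """rotation, eye (world) and focal length"""
    f=d['frame'].shape[0]/2/np.tan(np.radians(float(d['vertical_fov']))/2)
    if 'mount' in d:
        M=np.array(d['mount']); R=T[0]@M[:3,:3]; e=T[1]+T[0]@M[:3,3]
    else: R=np.array(d['attitude']); e=np.array(d['eye'])
    return R,e,f
def rays(d,uv,T=None):
    R,e,f=cam(d,T); uv=np.atleast_2d(uv).astype(float)
    c=np.c_[(uv[:,0]-d['cx'])/f,-(uv[:,1]-d['cy'])/f,-np.ones(len(uv))]
    return e,c@R.T
def onplane(d,uv,z,T=None):
    e,r=rays(d,uv,T); return e+r*((z-e[2])/r[:,2])[:,None]
def proj(d,P,T=None):
    R,e,f=cam(d,T); c=(np.atleast_2d(P)-e)@R
    return np.c_[d['cx']+f*c[:,0]/-c[:,2], d['cy']-f*c[:,1]/-c[:,2]]
def cloud(d,T=None):
    v,u=np.indices(d['z_map'].shape); e,r=rays(d,np.c_[u.ravel(),v.ravel()],T)
    return (e+r*d['z_map'].ravel()[:,None]).reshape(*u.shape,3)
def big(m): 
    n,l,s,c=cv2.connectedComponentsWithStats(m.astype(np.uint8)); return l==1+np.argmax(s[1:,4])
def wristshot():
    s=telemetry.observe(); d=get_image('wrist'); return d,(np.array(s['tool_rot']),np.array(s['position']))
E
python3 - <<'E'
from h import *
for n in('scene','side'):
    d=dict(np.load(f'/tmp/{n}0.npz')); P=cloud(d)
    im=d['frame'].astype(int); m=(im.max(2)<(60))&(abs(P[...,2]-.018)<.008)
    m&=(P[...,0]>.3)
    m=cv2.morphologyEx(m.astype(np.uint8),cv2.MORPH_OPEN,np.ones((3,3)))
    m=cv2.morphologyEx(m,cv2.MORPH_CLOSE,np.ones((7,7)));m=big(m)
    v,u=np.nonzero(m); p=onplane(d,np.c_[u,v],.018)[:,:2]
    r=cv2.minAreaRect(p.astype(np.float32)); print(n,m.sum(),r, cv2.boxPoints(r).round(3).tolist(),'z',np.median(P[m][:,2]))
    hsv=cv2.cvtColor(d['frame'],cv2.COLOR_RGB2HSV)
    k=(hsv[...,0]<14)&(hsv[...,1]>150)&(hsv[...,2]>70)
    N,l,s,c=cv2.connectedComponentsWithStats(k.astype(np.uint8))
    for i in range(1,N):
        if s[i,4]>12: 
            q=np.median(P[l==i],0); print(s[i,4],c[i].round(1),q.round(3))
E
```

```text
scene 13611 ((0.46333152055740356, -0.1038922369480133), (0.3007544279098511, 0.3814888596534729), 6.462918758392334) [[0.2919999957084656, 0.0689999982714653], [0.33500000834465027, -0.3100000023841858], [0.6340000033378601, -0.2759999930858612], [0.5910000205039978, 0.10300000011920929]] z 0.01682821633043119
13 [284.8 117.2] [0.097 0.32  0.047]
20 [303. 120.] [0.124 0.368 0.008]
17 [285.4 127.8] [0.102 0.314 0.009]
14 [323.7 136.5] [0.228 0.329 0.048]
19 [341.1 138.7] [0.252 0.381 0.008]
17 [295.8 141.5] [0.158 0.294 0.009]
14 [352.5 142.3] [0.301 0.362 0.049]
14 [305.5 144.7] [0.208 0.276 0.05 ]
18 [323.8 146.9] [0.23  0.327 0.008]
14 [334.7 150.5] [0.28  0.309 0.048]
20 [352.2 152.7] [0.304 0.359 0.007]
21 [305.9 155.2] [0.21  0.273 0.008]
19 [334.1 160.7] [0.283 0.305 0.008]
22 [316.  169.2] [0.263 0.252 0.009]
20 [451.  185.3] [0.582 0.435 0.006]
14 [438.5 186.3] [0.565 0.379 0.048]
14 [469.5 189.5] [0.634 0.421 0.049]
23 [435.6 196. ] [0.568 0.377 0.008]
14 [422.2 197.4] [0.551 0.323 0.048]
22 [465.9 199.1] [0.637 0.419 0.008]
28 [337.5 204.2] [0.382 0.187 0.025]
16 [454.  20
[... 561 characters left out ...]
9] [ 0.426 -0.069  0.024]
14 [302.4 289.5] [ 0.466 -0.063  0.022]
16 [279.1 294.8] [ 0.431 -0.109  0.024]
17 [270.1 308.1] [ 0.437 -0.148  0.025]
16 [284.8 315.9] [ 0.477 -0.143  0.024]
15 [261.1 321.7] [ 0.442 -0.188  0.024]
18 [299.4 324. ] [ 0.516 -0.138  0.025]
16 [275.8 329.8] [ 0.482 -0.182  0.023]
20 [290.4 338. ] [ 0.521 -0.177  0.024]
side 15802 ((0.4582720994949341, -0.10463492572307587), (0.3001849055290222, 0.38008636236190796), 6.240505695343018) [[0.2879999876022339, 0.06800000369548798], [0.33000001311302185, -0.3100000023841858], [0.628000020980835, -0.2770000100135803], [0.5870000123977661, 0.10100000351667404]] z 0.018976438042357824
116 [387.4 231.4] [ 0.521 -0.034  0.116]
```

>>> apply_moves([
  [-40, -42, 0, 0, 0, 0, 0.7],
  [-40, -42, 0, 0, 0, 0, 0.7],
  [-40, -42, 0, 0, 0, 0, 0.7],
  [-40, -42, 0, 0, 0, 0, 0.7],
  [-40, -42, 0, 0, 0, 0, 0.7],
  [-40, -42, 0, 0, 0, 0, 0.7],
  [-40, -42, 0, 0, 0, 0, 0.7],
  [-40, -42, 0, 0, 0, 0, 0.7],
  [-40, -42, 0, 0, 0, 0, 0.7],
  [-40, -42, 0, 0, 0, 0, 0.7],
  [-40, -42, 0, 0, 0, 0, 0.7],
  [-40, -42, 0, 0, 0, 0, 0.7],
])

```text
time_s: 1.65
position: [0.4584, -0.1524, 0.1941]
tool_rot: [[-0.916, 0.402, -0.0], [0.402, 0.916, 0.0], [0.0, 0.0, -1.0]]
ft_force: [0.0, 0.0, 0.4]
grip_width: 0.0601
gripper_force: 0.0
```

>>> apply_moves([
  [0, 0, 0, 0, 0, 9.7, 0.7],
  [0, 0, 0, 0, 0, 9.7, 0.7],
  [0, 0, 0, 0, 0, 9.7, 0.7],
  [0, 0, 0, 0, 0, 9.7, 0.7],
  [0, 0, 0, 0, 0, 9.7, 0.7],
  [0, 0, 0, 0, 0, 9.7, 0.7],
  [0, 0, 20, 0, 0, 0, 0.7],
  [0, 0, 0, 0, 0, 0, 0.7],
  [0, 0, 0, 0, 0, 0, 0.7],
])

```text
time_s: 2.78
position: [0.4583, -0.1505, 0.1747]
tool_rot: [[-0.142, 0.99, 0.0], [0.99, 0.142, -0.0], [-0.0, 0.0, -1.0]]
ft_force: [0.7, -0.9, 0.2]
grip_width: 0.0599
gripper_force: 0.0
```

```bash
cat >> h.py <<'E'
def orange(d):
    h=cv2.cvtColor(d['frame'],cv2.COLOR_RGB2HSV); return (h[...,0]<16)&(h[...,1]>140)&(h[...,2]>60)
E
python3 - <<'E'
from h import *
d,T=wristshot(); np.savez('/tmp/w1.npz',R=T[0],p=T[1],**d); save('w1.png',d['frame']); print(T)
P=cloud(d,T); print(P[240,320])
k=orange(d)
N,l,s,c=cv2.connectedComponentsWithStats(k.astype(np.uint8))
for i in range(1,N):
    if s[i,4]>20: print(s[i,4],c[i].round(1),np.median(P[l==i],0).round(4),P[l==i][:,2].max().round(3))
E
```

```text
(array([[-1.41904032e-01,  9.89880359e-01,  3.48105140e-04],
       [ 9.89880384e-01,  1.41904113e-01, -2.20770349e-04],
       [-2.67933783e-04,  3.13254247e-04, -9.99999915e-01]]), array([ 0.45830462, -0.15054958,  0.17470564]))
[ 0.46532446 -0.17632914  0.02303574]
560 [429.4  74.6] [ 0.5123 -0.0316  0.1071] 0.355
39 [332.8 114.4] [ 0.4591 -0.0593  0.0267] 0.355
153 [291.9 161.5] [ 0.43   -0.1025  0.0401] 0.355
71 [291.6 203.5] [ 0.4339 -0.1404  0.0364] 0.053
61 [333.1 203.5] [ 0.4709 -0.135   0.0375] 0.054
80 [375.5 204.4] [ 0.5099 -0.1303  0.0373] 0.355
125 [291.7 246.2] [ 0.4385 -0.1802  0.0391] 0.055
90 [333.  245.2] [ 0.4769 -0.1746  0.0392] 0.355
94 [374.  245.5] [ 0.5159 -0.1695  0.0381] 0.055
```

View pics/w1.png

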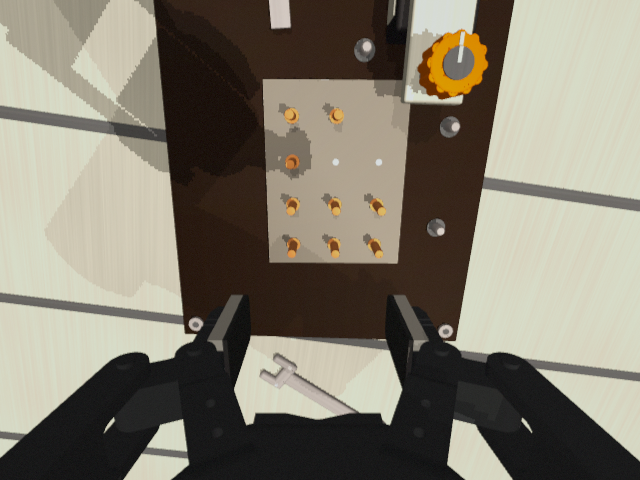

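The close view shows the chosen panel with corners at about (263,80), (408,80), (398,262) and (269,262). It has nine studs and two stray white dots. The pins are at (367,47), (453,127) and (440,228), and the knob is at (456,63) with its white lines aligned.

```bash
cat >> h.py <<'E'
def panel(d,T):
    """panel rect at z=.023 from colour/height mask: centre, size, yaw"""
    P=cloud(d,T); im=d['frame'].astype(int)
    m=(P[...,2]>.0205)&(P[...,2]<.030)&(im.min(2)>38)&(P[...,0]>.3)&(P[...,0]<.66)&(P[...,1]<.06)
    m=cv2.morphologyEx(m.astype(np.uint8),cv2.MORPH_OPEN,np.ones((5,5)));m=big(m)
    v,u=np.nonzero(m); p=onplane(d,np.c_[u,v],.023,T)[:,:2]
    return cv2.minAreaRect(p.astype(np.float32)),m
def blob(d,T,uv,z,r=12):
    """bright pin top near uv"""
    u,v=map(int,uv); g=d['frame'][v-r:v+r,u-r:u+r].min(2); y,x=np.nonzero(g>0.75*g.max())
    c=[u-r+x.mean(),v-r+y.mean()]; return c,onplane(d,c,z,T)[0]
E
python3 - <<'E'
from h import *
d=dict(np.load('/tmp/w1.npz')); T=(d['R'],d['p'])
r,m=panel(d,T); print(r, m.sum()); print(proj(d,np.c_[cv2.boxPoints(r),[.023]*4],T).round(0).tolist())
pins=[]
for uv in((367,47),(455,127),(440,230)):
    c,p=blob(d,T,uv,.033); pins.append(p); print(c,p.round(4))
pins=np.array(pins); F=np.array([[28,95],[110,35],[110,-60]])/1e3
A=F-F.mean(0);B=pins[:,:2]-pins[:,:2].mean(0)
th=np.arctan2((A[:,0]*B[:,1]-A[:,1]*B[:,0]).sum(),(A*B).sum()); R=np.array([[np.cos(th),-np.sin(th)],[np.sin(th),np.cos(th)]])
o=pins[:,:2].mean(0)-R@F.mean(0); print('fix',o,np.degrees(th),'res',(F@R.T+o-pins[:,:2]).round(4).tolist())
print('knob exp',o+R@[.075,.07],'home',o+R@[.04,.005])
E
```

```text
((0.47021251916885376, -0.11341451108455658), (0.13000229001045227, 0.17002491652965546), 7.779713153839111) 24117
[[262.0, 78.0], [269.0, 262.0], [397.0, 262.0], [412.0, 79.0]]
[np.float64(366.5625), np.float64(45.875)] [ 0.4787 -0.0028  0.033 ]
[np.float64(455.31481481481484), np.float64(126.46296296296296)] [ 0.567  -0.0536  0.033 ]
[np.float64(440.1463414634146), np.float64(231.0)] [ 0.5772 -0.1481  0.033 ]
fix [ 0.46131079 -0.10034285] 6.239106296602475 res [[0.0002, -0.0001], [-0.0001, 0.0], [-0.0, 0.0001]]
knob exp [ 0.52825911 -0.02260662] home [ 0.50053048 -0.09102535]
```

>>> apply_moves([
  [10, -3, 20, 0, 0, 0.4, 0.7],
  [0, 0, 40, 0, 0, 0, 0.7],
  [0, 0, 30, 0, 0, 0, 0.7],
  [0, 0, 0, 0, 0, 0, 0.7],
  [0, 0, 0, 0, 0, 0, 0.7],
])

```text
time_s: 3.45
position: [0.4545, -0.1414, 0.0856]
tool_rot: [[-0.135, 0.991, 0.002], [0.991, 0.135, -0.001], [-0.001, 0.002, -1.0]]
ft_force: [0.9, 0.2, -0.0]
grip_width: 0.0598
gripper_force: 0.0
```

```bash
python3 - <<'E'
from h import *
d,T=wristshot(); np.savez('/tmp/w2.npz',R=T[0],p=T[1],**d); save('w2.png',d['frame']); print(T[1])
r,m=panel(d,T); print(r)
E
```

```text
[ 0.45453619 -0.14142549  0.08559702]
((0.4702632427215576, -0.1134139746427536), (0.1300925612449646, 0.16980847716331482), 7.751056671142578)
```

View pics/w2.png

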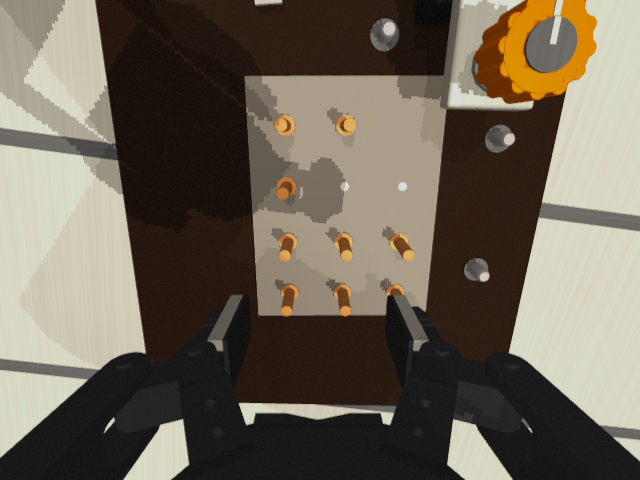

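The pair is centred between the fingers: stud tops at (284,255) and (346,255), finger mid column about 316. The third stud at (408,255) is clear of the fingers.

>>> apply_moves([
  [0, 0, 30, 0, 0, 0, 0.7],
  [0, 0, 20, 0, 0, 0, 0.7],
  [0, 0, 9, 0, 0, 0, 0.7],
  [0, 0, 0, 0, 0, 0, 0.7],
  [0, 0, 0, 0, 0, 0, 0.7],
  [0, 0, 0, 0, 0, 0, 0.5],
  [0, 0, 0, 0, 0, 0, 0.45],
  [0, 0, 0, 0, 0, 0, 0.45],
  [0, 0, 0, 0, 0, 0, 0.45],
  [0, 0, 0, 0, 0, 0, 0.45],
], grip_force=30)

```text
time_s: 4.75
position: [0.4537, -0.141, 0.0252]
tool_rot: [[-0.135, 0.991, -0.0], [0.991, 0.135, 0.0], [0.0, -0.0, -1.0]]
ft_force: [-0.0, 0.6, 0.6]
grip_width: 0.0381
gripper_force: 0.0
```

```bash
python3 - <<'E'
from h import *
d,T=wristshot(); save('w3.png',d['frame'])
r,m=panel(d,T); print(r)
s=get_image('side'); save('s3.png',cv2.resize(s['frame'][230:360,300:460],None,fx=4,fy=4))
E
```

```text
((0.47028395533561707, -0.11338100582361221), (0.13018499314785004, 0.1697111576795578), 7.755912780761719)
```

View pics/w3.png

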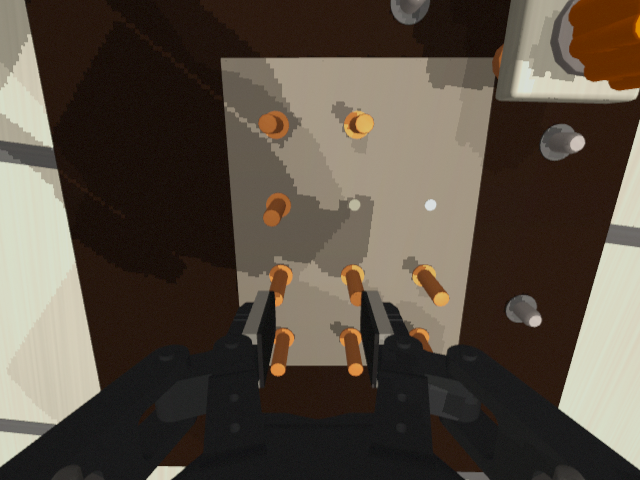

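View pics/s3.png

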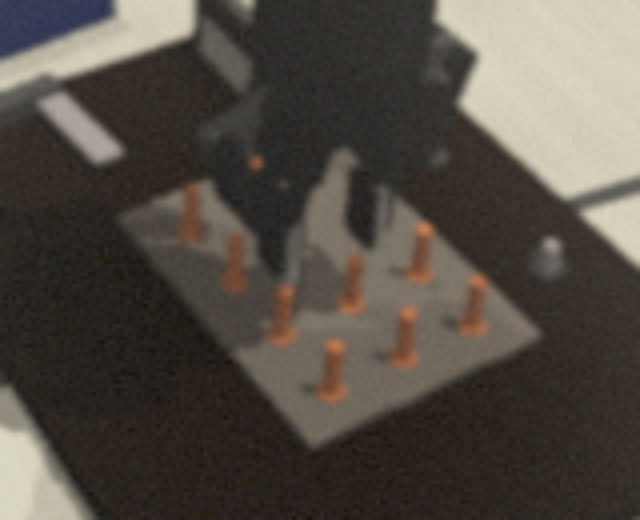

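The wrist and side views both show the fingers shut to 38 mm without touching the studs. They stand either beyond the -25 row or above it, so I check with the depth map.

```bash
python3 - <<'E'
from h import *
s=telemetry.observe(); d,T=wristshot(); P=cloud(d,T)
M=np.array(d['mount']); 
for uv in [(268,295),(268,330),(262,375),(370,295),(375,330),(380,375),(363,300),(277,295),(281,370),(355,368),(441,298),(320,205),(320,300),(350,275)]:
    w=P[uv[1],uv[0]]; t=T[0].T@(w-T[1]); print(uv,w.round(3),'tool',(t*1e3).round(0))
a=get_image('side'); Q=cloud(a)
for c in [(280,275),(282,265),(372,240),(368,225),(285,290),(355,257)]:
    u,v=300+c[0]//4,230+c[1]//4; print('side',c,Q[v,u].round(3))
E
```

```text
(268, 295) [ 0.433 -0.132  0.073] tool [ 12. -20. -48.]
(268, 330) [ 0.435 -0.14   0.087] tool [  4. -18. -62.]
(262, 375) [ 0.436 -0.149  0.101] tool [ -6. -19. -76.]
(370, 295) [ 0.474 -0.126  0.074] tool [ 12.  23. -49.]
(375, 330) [ 0.472 -0.127  0.1  ] tool [ 12.  20. -75.]
(380, 375) [ 0.468 -0.122  0.13 ] tool [  17.   17. -105.]
(363, 300) [ 0.472 -0.13   0.071] tool [  8.  20. -46.]
(277, 295) [ 0.435 -0.141  0.054] tool [  2. -19. -29.]
(281, 370) [ 0.441 -0.184  0.053] tool [-41. -18. -28.]
(355, 368) [ 0.479 -0.177  0.054] tool [-39.  20. -29.]
(441, 298) [ 0.513 -0.133  0.053] tool [  0.  60. -28.]
(320, 205) [ 0.45  -0.101  0.024] tool [40.  2.  2.]
(320, 300) [ 0.458 -0.156  0.024] tool [-16.   2.   1.]
(350, 275) [ 0.471 -0.135  0.033] tool [ 4. 18. -8.]
side (280, 275) [ 0.427 -0.151  0.074]
side (282, 265) [ 0.427 -0.151  0.079]
side (372, 240) [ 0.475 -0.147  0.072]
side (368, 225) [ 0.475 -0.144  0.079]
side (285, 290) [ 0.433 -0.145  0.055]
side (355, 257) [ 0.472 -0.137  0.054]
```

```bash
python3 - <<'E'
from h import *
d,T=wristshot(); P=cloud(d,T); t=((P-T[1])@T[0])*1e3
im=d['frame'].astype(int); g=(abs(t[...,0])<25)&(abs(t[...,1])<60)&(t[...,2]<-25)&~orange(d)&(d['z_map']>0)
v,u=np.nonzero(g); q=t[g]; o=np.argsort(-q[:,2])[:400:20]
print(np.c_[u,v,q.round(0)][o])
s=telemetry.observe(); print(s['q'],s['position'],s['grip_width'])
a=get_image('side'); Q=((cloud(a)-T[1])@T[0])*1e3
g=(abs(Q[...,0])<30)&(abs(Q[...,1])<60)&(Q[...,2]<-25)&~orange(a)&(a['frame'].max(2)<110)
v,u=np.nonzero(g); q=Q[g]; o=np.argsort(-q[:,2])[:60:4]; print(np.c_[u,v,q.round(0)][o])
for n in('scene',):
    d=get_image(n); Q=((cloud(d)-T[1])@T[0])*1e3; g=(abs(Q[...,0])<30)&(abs(Q[...,1])<60)&(Q[...,2]<-25)&~orange(d)
    q=Q[g]; print(n,len(q), np.sort(-q[:,2])[:20].round(0))
E
```

```text
[[349. 295.   0.  16. -25.]
 [436. 301.  -1.  58. -28.]
 [435. 300.  -1.  57. -28.]
 [440. 292.   4.  59. -29.]
 [435. 296.   2.  57. -29.]
 [437. 298.   1.  57. -30.]
 [275. 325.  -7. -19. -40.]
 [361. 309.   1.  20. -41.]
 [274. 312.   0. -19. -42.]
 [274. 317.  -2. -18. -43.]
 [274. 316.  -1. -18. -43.]
 [269. 292.  11. -20. -44.]
 [361. 331.  -8.  20. -44.]
 [361. 324.  -4.  20. -44.]
 [366. 291.  12.  21. -45.]
 [362. 311.   3.  20. -45.]
 [377. 293.  11.  26. -45.]
 [273. 309.   4. -18. -46.]
 [366. 294.  11.  21. -46.]
 [362. 315.   1.  20. -46.]]
[-3.15762521e+01  2.64510749e+01  9.99665782e+01 -8.62614159e-04
  5.35804251e+01 -3.93246978e+01] [ 0.45375756 -0.14097866  0.02523016] 0.03834101075024353
[[369. 303.   1. -24. -27.]
 [391. 291.  -5.  20. -41.]
 [371. 300.  -6. -25. -42.]
 [387. 286.   8.  20. -43.]
 [386. 285.  11.  20. -44.]
 [373. 300. -10. -24. -45.]
 [388. 286.   6.  21. -45.]
 [374. 299. -10. -22. -46.]
 [369. 299.  -6. -30. -46.]
 [373. 299. -10. -24. -47.]
 [392. 290.  -9.  19. -47.]
 [369. 298.  -5. -29. -48.]
 [387. 284.   8.  20. -48.]
 [392. 289.  -8.  19. -49.]
 [394. 289. -10.  22. -50.]]
scene 2787 [27. 34. 38. 39. 40. 41. 41. 41. 41. 42. 42. 42. 43. 43. 43. 44. 45. 46.
 46. 46.]
```

All three views agree: the fingertips are about 45 mm behind the reported TCP, at z ≈ 0.07 here, so they closed above the studs. I allow for that: open, go 40 mm lower (tips ≈ 0.03), close.

>>> apply_moves([
  [0, 0, 0, 0, 0, 0, 0.7],
  [0, 0, 0, 0, 0, 0, 0.7],
  [0, 0, 0, 0, 0, 0, 0.7],
  [0, 0, 12, 0, 0, 0, 0.7],
  [0, 0, 10, 0, 0, 0, 0.7],
  [0, 0, 10, 0, 0, 0, 0.7],
  [0, 0, 0, 0, 0, 0, 0.7],
])

```text
time_s: 5.98
position: [0.4533, -0.1407, -0.0077]
tool_rot: [[-0.135, 0.991, -0.002], [0.991, 0.135, 0.001], [0.001, -0.002, -1.0]]
ft_force: [-0.7, -0.7, 0.3]
grip_width: 0.0598
gripper_force: 0.0
```

>>> apply_moves([
  [0, 0, 5, 0, 0, 0, 0.7],
  [0, 0, 4, 0, 0, 0, 0.7],
  [0, 0, 0, 0, 0, 0, 0.6],
  [0, 0, 0, 0, 0, 0, 0.5],
  [0, 0, 0, 0, 0, 0, 0.4],
  [0, 0, 0, 0, 0, 0, 0.4],
  [0, 0, 0, 0, 0, 0, 0.4],
])

```text
time_s: 6.85
position: [0.4536, -0.141, -0.0157]
tool_rot: [[-0.135, 0.991, -0.0], [0.991, 0.135, 0.0], [0.0, -0.0, -1.0]]
ft_force: [-3.1, 0.6, 3.8]
grip_width: 0.0467
gripper_force: 31.1
```

Gripped (47 mm, 31 N). Next I square it by +1.5°, then draw to about 3 mm short of the pins.

>>> apply_moves([
  [0, 0, -0.5, 0, 0, 0.8, 0.4],
  [0, 0, 0, 0, 0, 0.7, 0.4],
  [2, 4, 0, 0, 0, 0, 0.4],
  [3, 5, 0, 0, 0, 0, 0.4],
  [3, 5, 0, 0, 0, 0, 0.4],
  [3, 5, 0, 0, 0, 0, 0.4],
  [3, 5, 0, 0, 0, 0, 0.4],
  [2, 3, 0, 0, 0, 0, 0.4],
  [0.5, 2, 0, 0, 0, 0, 0.4],
  [0, 0, 0, 0, 0, 0, 0.4],
  [0, 0, 0, 0, 0, 0, 0.4],
])

```text
time_s: 8.22
position: [0.4808, -0.1214, -0.0153]
tool_rot: [[-0.109, 0.994, 0.0], [0.994, 0.109, 0.0], [0.0, 0.0, -1.0]]
ft_force: [0.8, 0.4, -6.7]
grip_width: 0.0468
gripper_force: 31.8
```

```bash
cat >> h.py <<'E'
def fixpose(pt,yaw,o=np.array([.4613,-.1003]),th=np.radians(6.24)):
    R=np.array([[np.cos(th),-np.sin(th)],[np.sin(th),np.cos(th)]]); return (R.T@(np.array(pt[:2])-o))*1e3,yaw-np.degrees(th)
E
python3 - <<'E'
from h import *
d,T=wristshot(); r,m=panel(d,T); print(r,fixpose(r[0],r[2])); s=telemetry.observe(); print(s['ft_force'],s['wrist_torque'],fixpose(T[1],0)[0])
save('w4.png',d['frame'])
E
```

```text
((0.49875587224960327, -0.09445284307003021), (0.13048894703388214, 0.17025546729564667), 6.461965560913086) (array([37.86950558,  1.74130915]), np.float64(0.22196556091308484))
[ 0.53270666  1.22276689 -6.38905727] [ 0.06999549 -0.00616831 -0.03001285] [ 17.06860532 -23.13040841]
```

View pics/w4.png

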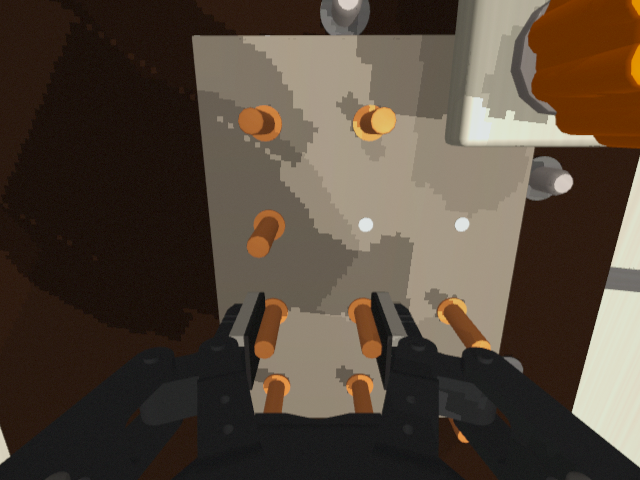

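The pair is held between the pads. The panel edge is close to the left pin (345,35) and the far pin (540,180). Now small steps, easing the upward pull.

>>> apply_moves([
  [0.5, 0.5, 0.3, 0, 0, 0, 0.4],
  [0.5, 0.5, 0, 0, 0, 0, 0.4],
  [0.5, 0.5, 0, 0, 0, 0, 0.4],
  [0.5, 0.3, 0, 0, 0, 0, 0.4],
  [0, 0, 0, 0, 0, 0, 0.4],
])

```text
time_s: 8.9
position: [0.4824, -0.1192, -0.0156]
tool_rot: [[-0.109, 0.994, 0.0], [0.994, 0.109, 0.0], [-0.0, 0.0, -1.0]]
ft_force: [0.5, 0.4, -5.5]
grip_width: 0.0471
gripper_force: 31.9
```

>>> apply_moves([
  [0, 0.4, 0, 0, 0, 0, 0.4],
  [0, 0, 0, 0, 0, 0, 0.4],
])

```text
time_s: 9.15
position: [0.4825, -0.1191, -0.0156]
tool_rot: [[-0.109, 0.994, -0.0], [0.994, 0.109, 0.0], [0.0, -0.0, -1.0]]
ft_force: [-1.3, -1.3, -5.4]
grip_width: 0.0469
gripper_force: 32.0
```

>>> apply_moves([
  [0, 0.4, 0, 0, 0, 0, 0.4],
  [0, 0, 0, 0, 0, 0, 0.4],
])

```text
time_s: 9.4
position: [0.4826, -0.1191, -0.0156]
tool_rot: [[-0.109, 0.994, -0.001], [0.994, 0.109, 0.0], [0.0, -0.001, -1.0]]
ft_force: [-4.7, -0.9, -3.0]
grip_width: 0.0468
gripper_force: 32.1
```

>>> apply_moves([
  [0, 0.3, 0.2, 0, 0, 0, 0.4],
  [0, 0, 0, 0, 0, 0, 0.4],
])

```text
time_s: 9.65
position: [0.4826, -0.119, -0.0156]
tool_rot: [[-0.109, 0.994, -0.002], [0.994, 0.109, 0.0], [0.0, -0.002, -1.0]]
ft_force: [-7.6, -1.6, 0.8]
grip_width: 0.0466
gripper_force: 32.4
```

>>> apply_moves([
  [0.5, 0, 0, 0, 0, 0, 0.4],
  [0, 0, 0, 0, 0, 0, 0.4],
])

```text
time_s: 9.9
position: [0.4827, -0.1189, -0.0156]
tool_rot: [[-0.109, 0.994, -0.001], [0.994, 0.109, -0.0], [-0.0, -0.001, -1.0]]
ft_force: [-7.3, -4.3, -0.5]
grip_width: 0.0465
gripper_force: 32.3
```

>>> apply_moves([
  [0.5, 0, 0, 0, 0, 0, 0.4],
  [0, 0, 0, 0, 0, 0, 0.4],
])

```text
time_s: 10.15
position: [0.4827, -0.1188, -0.0156]
tool_rot: [[-0.109, 0.994, -0.001], [0.994, 0.109, -0.001], [-0.001, -0.001, -1.0]]
ft_force: [-8.4, -5.9, -0.9]
grip_width: 0.0469
gripper_force: 32.2
```

```bash
python3 - <<'E'
from h import *
d,T=wristshot(); r,m=panel(d,T); print(r,fixpose(r[0],r[2])); s=telemetry.observe(); print(s['ft_force'],s['wrist_torque'],fixpose(T[1],0)[0])
E
```

```text
((0.5034288167953491, -0.09150326997041702), (0.1357523500919342, 0.16975738108158112), 6.276752471923828) (array([42.8353635 ,  4.16548886]), np.float64(0.036752471923827024))
[-7.38969053 -6.06204832 -0.98413005] [-0.84597745  1.06513898 -0.14606032] [ 19.29587414 -20.69780307]
```

>>> apply_moves([
  [0.6, 0, 0, 0, 0, 0, 0.4],
  [0, 0, 0, 0, 0, 0, 0.4],
])

```text
time_s: 10.45
position: [0.4827, -0.1184, -0.0156]
tool_rot: [[-0.109, 0.994, -0.001], [0.994, 0.109, -0.001], [-0.001, -0.001, -1.0]]
ft_force: [-8.0, -6.7, -0.5]
grip_width: 0.0469
gripper_force: 32.2
```

>>> apply_moves([
  [0.6, 0, 0, 0, 0, 0, 0.4],
  [0, 0, 0, 0, 0, 0, 0.4],
])

```text
time_s: 10.7
position: [0.4826, -0.1179, -0.0156]
tool_rot: [[-0.109, 0.994, -0.001], [0.994, 0.109, -0.001], [-0.001, -0.001, -1.0]]
ft_force: [-7.4, -7.8, -1.4]
grip_width: 0.0471
gripper_force: 32.2
```

```bash
python3 - <<'E'
from h import *
d,T=wristshot(); r,m=panel(d,T); print(r,fixpose(r[0],r[2])); s=telemetry.observe(); print(s['ft_force'],s['wrist_torque'],fixpose(T[1],0)[0])
save('w5.png',d['frame'])
# gap between panel left edge and left pin
c=proj(d,[[*(np.array([.4613,-.1003])+np.array([[.99408,-.10869],[.10869,.99408]])@f),z] for f,z in(((.028,.095),.033),((.028,.090),.023))],T); print(c)
E
```

```text
((0.5035873055458069, -0.08902488648891449), (0.13656996190547943, 0.1728367805480957), 6.233453273773193) (array([43.26229713,  6.61196205]), np.float64(-0.006546726226807742))
[-7.48353286 -8.05812621 -1.06621943] [-1.11885388  1.12013698 -0.22061908] [ 19.29974172 -19.78176921]
[[341.52248923   9.30696904]
 [339.442956    34.64842246]]
```

View pics/w5.png

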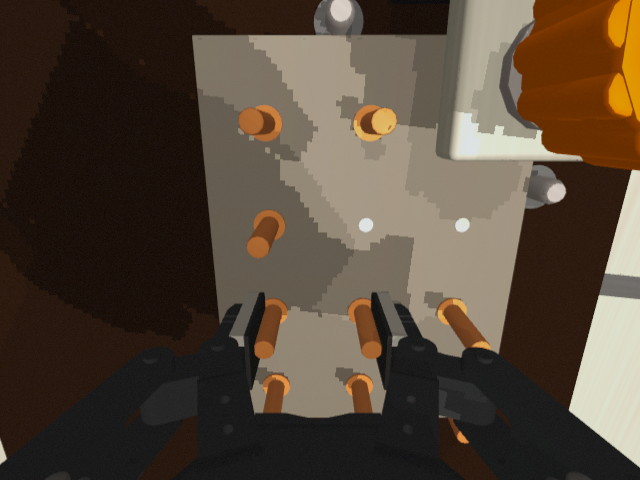

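>>> apply_moves([
  [0.6, 0, 0, 0, 0, 0, 0.4],
  [0, 0, 0, 0, 0, 0, 0.4],
])

```text
time_s: 11.0
position: [0.4827, -0.1177, -0.0156]
tool_rot: [[-0.109, 0.994, -0.001], [0.994, 0.109, -0.002], [-0.002, -0.001, -1.0]]
ft_force: [-8.6, -9.8, -2.1]
grip_width: 0.0469
gripper_force: 32.2
```

>>> apply_moves([
  [0.5, 0, 0, 0, 0, 0, 0.4],
  [0, 0, 0, 0, 0, 0, 0.4],
])

```text
time_s: 11.25
position: [0.4827, -0.1177, -0.0156]
tool_rot: [[-0.109, 0.994, -0.001], [0.994, 0.109, -0.003], [-0.003, -0.001, -1.0]]
ft_force: [-8.4, -12.0, -2.3]
grip_width: 0.047
gripper_force: 32.2
```

Both contacts are made: force climbs with no motion in x and y. I relax the load, let go, and rise.

>>> apply_moves([
  [-1, -0.7, 0, 0, 0, 0, 0.4],
  [-0.6, -0.3, 0, 0, 0, 0, 0.4],
  [0, 0, 0, 0, 0, 0, 0.4],
  [0, 0, 0, 0, 0, 0, 0.6],
  [0, 0, 0, 0, 0, 0, 0.7],
  [0, 0, 0, 0, 0, 0, 0.7],
])

```text
time_s: 12.0
position: [0.4825, -0.1174, -0.0156]
tool_rot: [[-0.109, 0.994, 0.001], [0.994, 0.109, -0.0], [-0.0, 0.001, -1.0]]
ft_force: [-1.6, -0.2, -0.2]
grip_width: 0.0598
gripper_force: 0.0
```

>>> apply_moves([
  [0, 0, -20, 0, 0, 0, 0.7],
  [0, 0, -40, 0, 0, 0, 0.7],
  [0, 0, -45, 0, 0, 0, 0.7],
  [0, 0, -35, 0, 0, 0, 0.7],
  [0, 0, 0, 0, 0, 0, 0.7],
  [0, 0, 0, 0, 0, 0, 0.7],
])

```text
time_s: 12.75
position: [0.4819, -0.1173, 0.1236]
tool_rot: [[-0.109, 0.994, -0.001], [0.994, 0.109, 0.001], [0.001, -0.001, -1.0]]
ft_force: [0.5, 0.7, 0.0]
grip_width: 0.0596
gripper_force: 0.0
```

```bash
cat >> h.py <<'E'
def report():
    d,T=wristshot(); r,m=panel(d,T); f=fixpose(r[0],r[2]); print('panel',np.round(r[1],4),f,'TCPfix',fixpose(T[1],0)[0],T[1][2])
    pins=[]
    return d,T
E
python3 - <<'E'
from h import *
d,T=report(); k=orange(d); P=cloud(d,T); m=big(k); q=P[m]; print('knob',m.sum(),np.percentile(q[:,2],[5,50,95]))
# knob top ring -> centre via enclosing circle on top plane
h=np.percentile(q[:,2],90); mm=m&(P[...,2]>h-.004); v,u=np.nonzero(mm); c=onplane(d,np.c_[u,v],h,T)[:,:2]
(x,y),rad=cv2.minEnclosingCircle(c.astype(np.float32)); print(h,x,y,rad,fixpose((x,y),0)[0]); print(telemetry.observe()['q'],T[0])
E
```

```text
panel [0.1331 0.1704] (array([41.44401625,  5.6967503 ]), np.float64(0.015172729492186399)) TCPfix [ 18.61543003 -19.09194883] 0.12358597764137452
knob 417 [0.09689195 0.10755357 0.11564215]
0.11499230703704644 0.5151780843734741 -0.027103541418910027 0.013584471307694912 [61.51484449 66.9066023 ]
[-2.73860559e+01  2.03825005e+01  8.94174274e+01  4.47930815e-03
  7.03123693e+01 -3.36362035e+01] [[-1.08940353e-01  9.94047905e-01 -8.73028333e-04]
 [ 9.94048104e-01  1.08940825e-01  5.13340638e-04]
 [ 6.05393613e-04 -8.11908649e-04 -9.99999487e-01]]
```

>>> apply_moves([
  [30, 19, 0, 0, 0, 0, 0.8],
  [30, 19, 0, 0, 0, 0, 0.8],
  [29, 18.4, 0, 0, 0, 0, 0.8],
  [0, 0, 0, 0, 0, 0, 0.8],
  [0, 0, 0, 0, 0, 0, 0.8],
])

```text
time_s: 13.42
position: [0.5281, -0.0232, 0.1234]
tool_rot: [[-0.109, 0.994, -0.002], [0.994, 0.109, 0.0], [0.0, -0.002, -1.0]]
ft_force: [-0.2, -0.1, -0.2]
grip_width: 0.0683
gripper_force: 0.0
```

```bash
cat >> h.py <<'E'
def knob(d,T):
    P=cloud(d,T); m=orange(d); m&=(P[...,2]>.108)&(P[...,2]<.125)
    m=big(m); v,u=np.nonzero(m); h=np.median(P[m][:,2]); c=onplane(d,np.c_[u,v],h,T)[:,:2]
    (x,y),rad=cv2.minEnclosingCircle(c.astype(np.float32)); print('knob',m.sum(),h,x,y,rad,'fix',fixpose((x,y),0)[0],'px',u.min(),u.max(),v.min(),v.max())
    return x,y
E
python3 - <<'E'
from h import *
d,T=wristshot(); x,y=knob(d,T); print(T[1],fixpose(T[1],0)[0],telemetry.observe()['q']); print('tool mm',(T[0].T@(np.array([x,y,0])-T[1]))*1e3)
save('w6.png',d['frame'])
E
```

```text
knob 844 0.11591795265455412 0.5282554626464844 -0.016698915511369705 0.017924392595887184 fix [75.64565747 75.82815976] px 287 348 234 266
[ 0.52812061 -0.02318509  0.12338774] [74.80659521 69.39507202] [-1.53805590e+01  2.33727886e+01  8.43535833e+01 -1.18507354e-02
  7.23496320e+01 -2.15899734e+01]
tool mm [  6.3816936    1.05076224 123.38879235]
```

View pics/w6.png

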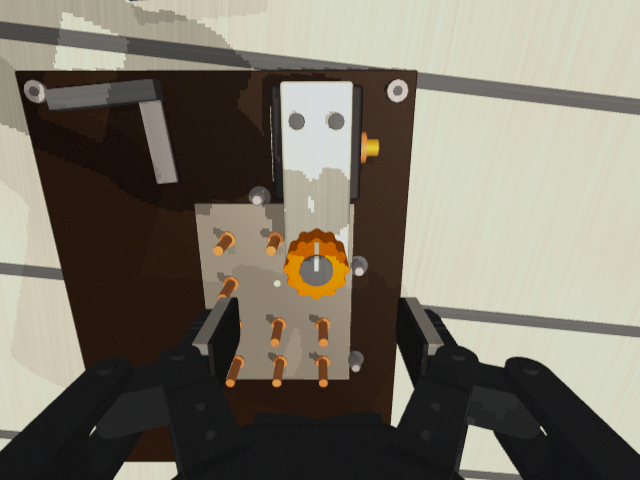

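The knob's top face is at about (316,269), directly ahead of the fingers, with the panel square against the pins. I back the wrist off to make room for one long turn.

>>> apply_moves([
  [0, 0, 0, 0, 0, -10.4, 0.7],
  [0, 0, 0, 0, 0, -10.4, 0.7],
  [0, 0, 0, 0, 0, -10.4, 0.7],
  [0, 0, 0, 0, 0, -10.4, 0.7],
  [0, 0, 0, 0, 0, -10.4, 0.7],
  [0, 0, 0, 0, 0, -10.4, 0.7],
  [0, 0, 0, 0, 0, -10.4, 0.7],
  [0, 0, 0, 0, 0, -10.4, 0.7],
  [0, 0, 0, 0, 0, -10.4, 0.7],
  [0, 0, 0, 0, 0, -10.4, 0.7],
  [0, 0, 0, 0, 0, -10.4, 0.7],
  [0, 0, 0, 0, 0, -10.4, 0.7],
])

```text
time_s: 14.98
position: [0.5282, -0.0239, 0.124]
tool_rot: [[-0.751, -0.66, -0.001], [-0.66, 0.751, 0.0], [0.0, 0.0, -1.0]]
ft_force: [-0.4, -0.3, 0.6]
grip_width: 0.06
gripper_force: 0.0
```

>>> apply_moves([
  [0, 0, 0, 0, 0, 0, 0.7],
  [0, 0, 20, 0, 0, 0, 0.7],
  [0, 0, 0, 0, 0, 0, 0.7],
  [0, 0, 0, 0, 0, 0, 0.7],
])

```text
time_s: 15.48
position: [0.5288, -0.0232, 0.1048]
tool_rot: [[-0.756, -0.655, 0.0], [-0.655, 0.756, -0.0], [-0.0, -0.0, -1.0]]
ft_force: [1.2, -1.1, 0.6]
grip_width: 0.0598
gripper_force: 0.0
```

```bash
python3 - <<'E'
from h import *
d,T=wristshot(); save('w7.png',d['frame']); print(T[1],telemetry.observe()['q'])
P=cloud(d,T); m=big(orange(d)); h=.1155
# grey core: low-saturation blob inside the knob's filled outline
k=cv2.morphologyEx(m.astype(np.uint8),cv2.MORPH_CLOSE,np.ones((5,5))); cs,_=cv2.findContours(k,cv2.RETR_CCOMP,cv2.CHAIN_APPROX_NONE)
for c in cs:
    if len(c)>25:
        (u,v),r=cv2.minEnclosingCircle(c); w=onplane(d,[u,v],h,T)[0]; print((u,v),r,w,fixpose(w,0)[0],'tool mm',((w-T[1])@T[0]*1e3).round(1))
E
```

```text
[ 0.52881094 -0.02321268  0.10475026] [-1.53307935e+01  2.45656832e+01  8.58953353e+01 -1.55956498e-03
  6.94851852e+01 -1.46289751e+02]
(318.8876953125, 273.5404357910156) 37.88703536987305 [ 0.52507714 -0.0258172   0.1155    ] [71.49507033 67.10935734] tool mm [  4.5   0.5 -10.8]
```

>>> apply_moves([
  [0, 0.4, 25, 0, 0, 0, 0.7],
  [0, 0, 20, 0, 0, 0, 0.7],
  [0, 0, 15, 0, 0, 0, 0.7],
  [0, 0, 5, 0, 0, 0, 0.7],
  [0, 0, 0, 0, 0, 0, 0.7],
  [0, 0, 0, 0, 0, 0, 0.6],
  [0, 0, 0, 0, 0, 0, 0.45],
  [0, 0, 0, 0, 0, 0, 0.3],
  [0, 0, 0, 0, 0, 0, 0.3],
  [0, 0, 0, 0, 0, 0, 0.3],
], grip_force=45)

```text
time_s: 16.77
position: [0.5285, -0.0224, 0.0398]
tool_rot: [[-0.754, -0.657, 0.001], [-0.657, 0.754, 0.0], [-0.001, -0.0, -1.0]]
ft_force: [-1.9, 2.6, 6.1]
grip_width: 0.0369
gripper_force: 44.4
```

```bash
python3 - <<'E'
from h import *
s=telemetry.observe(); print(s['ft_force'],s['wrist_torque'],s['q'][5])
E
```

```text
[-1.89443242  2.63209467  6.12451219] [ 0.34448404  0.31757362 -0.03038744] -146.33314555339066
```

>>> apply_moves([
  [0, 0, 0, 0, 0, 5, 0.3],
  [0, 0, 0.2, 0, 0, 10, 0.3],
  [0, 0, 0.2, 0, 0, 10, 0.3],
  [0, 0, 0.2, 0, 0, 10, 0.3],
  [0, 0, 0.2, 0, 0, 10, 0.3],
  [0, 0, 0.2, 0, 0, 10, 0.3],
  [0, 0, 0.2, 0, 0, 10, 0.3],
  [0, 0, 0.2, 0, 0, 10, 0.3],
  [0, 0, 0.2, 0, 0, 5, 0.3],
  [0, 0, 0, 0, 0, 0, 0.3],
])

```text
time_s: 18.02
position: [0.5283, -0.0236, 0.0382]
tool_rot: [[-0.777, 0.629, 0.0], [0.629, 0.777, -0.002], [-0.001, -0.002, -1.0]]
ft_force: [-2.0, -4.8, 4.8]
grip_width: 0.0366
gripper_force: 44.6
```

```bash
cat > st.py <<'E'
from h import *
s=telemetry.observe(); print(np.round(s['ft_force'],2),np.round(s['wrist_torque'],3),'q6',s['q'][5]-s['q'][0],'tau6',s['joint_efforts'][5])
E
python3 st.py
```

```text
[-1.99 -4.84  4.75] [-0.828  0.64   0.089] q6 -50.949024649290195 tau6 0.45212418772280216
```

>>> apply_moves([
  [0, 0, 0.2, 0, 0, 10, 0.3],
  [0, 0, 0.2, 0, 0, 10, 0.3],
  [0, 0, 0, 0, 0, 0, 0.3],
])

```text
time_s: 18.4
position: [0.528, -0.0237, 0.0378]
tool_rot: [[-0.514, 0.858, -0.0], [0.858, 0.514, -0.002], [-0.002, -0.002, -1.0]]
ft_force: [-4.4, -5.6, 6.4]
grip_width: 0.037
gripper_force: 49.2
```

```bash
python3 st.py
```

```text
[-4.44 -5.59  6.36] [-0.91   0.791 -0.035] q6 -30.884166341173586 tau6 0.7500245980918407
```

>>> apply_moves([
  [0, 0, 0.2, 0, 0, 10, 0.3],
  [0, 0, 0.2, 0, 0, 10, 0.3],
  [0, 0, 0, 0, 0, 0, 0.3],
])

```text
time_s: 18.77
position: [0.5278, -0.0237, 0.0377]
tool_rot: [[-0.19, 0.982, -0.001], [0.982, 0.19, -0.002], [-0.002, -0.001, -1.0]]
ft_force: [-7.0, -5.7, 10.1]
grip_width: 0.0372
gripper_force: 58.6
```

```bash
python3 st.py
```

```text
[-7.03 -5.68 10.07] [-0.905  1.282 -0.225] q6 -10.87200293006514 tau6 0.4632247891277075
```

>>> apply_moves([
  [0, 0, 0.2, 0, 0, 10, 0.3],
  [0, 0, 0.2, 0, 0, 10, 0.3],
  [0, 0, 0, 0, 0, 0, 0.3],
])

```text
time_s: 19.15
position: [0.5275, -0.0238, 0.0376]
tool_rot: [[0.157, 0.988, -0.001], [0.988, -0.157, -0.002], [-0.003, -0.001, -1.0]]
ft_force: [-9.7, -7.0, 13.7]
grip_width: 0.0369
gripper_force: 70.1
```

```bash
python3 st.py
```

```text
[-9.68 -7.04 13.68] [-1.026  1.669 -0.43 ] q6 9.146134808483595 tau6 0.27228640392422676
```

The loads look odd: vertical force and grip are rising. I let go, rise and read the knob's marks.

>>> apply_moves([
  [0, 0, 0, 0, 0, 0, 0.5],
  [0, 0, 0, 0, 0, 0, 0.7],
  [0, 0, 0, 0, 0, 0, 0.7],
  [0, 0, -30, 0, 0, 0, 0.7],
  [0, 0, -35, 0, 0, 0, 0.7],
  [0, 0, 0, 0, 0, 0, 0.7],
  [0, 0, 0, 0, 0, 0, 0.7],
])

```text
time_s: 20.02
position: [0.528, -0.0224, 0.1007]
tool_rot: [[0.156, 0.988, -0.001], [0.988, -0.156, 0.0], [0.0, -0.001, -1.0]]
ft_force: [-0.3, -0.1, 0.6]
grip_width: 0.0596
gripper_force: 0.0
```

```bash
cat > mk.py <<'E'
from h import *
import sys
d,T=wristshot(); n=sys.argv[1]; save(n,d['frame']); np.savez('/tmp/'+n+'.npz',R=T[0],p=T[1],**d); s=telemetry.observe(); print(T[1],T[0].round(3).tolist(),s['q'][5],np.round(s['ft_force'],1),np.round(s['wrist_torque'],3))
P=cloud(d,T); h=float(sys.argv[2]) 
ax=np.array([.4613,-.1003])+np.array([[.99408,-.10869],[.10869,.99408]])@[.075,.07]
m=orange(d)&(np.hypot(P[...,0]-ax[0],P[...,1]-ax[1])<.025); print('top z',np.percentile(P[m][:,2],[50,75,90,97]),m.sum())
im=d['frame'].astype(int); uv=proj(d,[[*ax,h]],T)[0]; print('axis px',uv)
w=(im.min(2)>130); v,u=np.nonzero(w); p=onplane(d,np.c_[u,v],h,T)[:,:2]-ax; r=np.hypot(*p.T); a=np.degrees(np.arctan2(p[:,1],p[:,0]))
for lo in np.arange(0,.022,.002):
    g=(r>=lo)&(r<lo+.002); print(round(lo*1e3),g.sum(),a[g].round(0)[:12])
r0=int(uv[0])-60,int(uv[1])-60; print(r0)
save('c'+n,cv2.resize(d['frame'][max(r0[1],0):r0[1]+120,r0[0]:r0[0]+120],None,fx=5,fy=5,interpolation=cv2.INTER_CUBIC))
P2=panel(d,T)[0]; print(P2[1],fixpose(P2[0],P2[2]))
E
python3 mk.py w8.png .113
```

```text
[ 0.52797145 -0.02244035  0.10069031] [[0.156, 0.988, -0.001], [0.988, -0.156, 0.0], [0.0, -0.001, -1.0]] -6.337487634017605 [ 0.7 -0.2 -0. ] [-0.067 -0.014 -0.006]
top z [0.11287171 0.11355721 0.11405108 0.11449177] 2208
axis px [316.81194207 285.32932118]
0 5 [-66. -49. -95. -77. -62.]
2 17 [ -51.  -44. -110.  -96.  -82.  -70.  -60.  -53.  -47.  -86.  -76.  -67.]
4 15 [-48. -44. -59. -54. -50. -46. -43. -69. -64. -59. -54. -51.]
6 19 [-40. -47. -45. -42. -40. -55. -51. -48. -46. -43. -62. -58.]
8 18 [-41. -47. -45. -43. -41. -52. -50. -48. -46. -44. -58. -55.]
10 17 [-38. -42. -41. -39. -38. -46. -45. -43. -42. -40. -49. -47.]
12 18 [-39. -38. -43. -41. -40. -39. -46. -45. -43. -42. -41. -50.]
14 18 [-38. -40. -39. -43. -42. -41. -40. -39. -46. -45. -44. -42.]
16 18 [ -40.  -39.  -43.  -42.  -41.  -46.  -45.  -44.  -48.  -46.  -45. -152.]
18 57 [28. 24. 23. 22. 21. 21. 19. 19. 18. 17. 16. 16.]
20 95 [127.  36. 129. 128.  35.  34. 131. 130.  33.  32. 132. 131.]
(256, 225)
(0.13301526010036469, 0.1706332266330719) (array([41.34534497,  5.41454515]), np.float64(0.04401947021484265))
```

The marks are still aligned (no click). The knob turned 140° with the grip and sank about 3 mm. The grip sat about 1.4 mm off the axis and somewhat low, so I re-grip centred and 3 mm higher.

>>> apply_moves([
  [-1.4, -0.3, 25, 0, 0, 0, 0.7],
  [0, 0, 20, 0, 0, 0, 0.7],
  [0, 0, 14.5, 0, 0, 0, 0.7],
  [0, 0, 0, 0, 0, 0, 0.7],
  [0, 0, 0, 0, 0, 0, 0.55],
  [0, 0, 0, 0, 0, 0, 0.4],
  [0, 0, 0, 0, 0, 0, 0.3],
  [0, 0, 0, 0, 0, 0, 0.3],
  [0, 0, 0, 0, 0, 0, 0.3],
], grip_force=45)

```text
time_s: 21.2
position: [0.5277, -0.0239, 0.0427]
tool_rot: [[0.155, 0.988, 0.0], [0.988, -0.155, -0.0], [-0.0, 0.0, -1.0]]
ft_force: [-4.0, 1.3, 6.0]
grip_width: 0.0369
gripper_force: 44.6
```

```bash
python3 st.py
```

```text
[-4.    1.33  6.03] [ 0.095  0.58  -0.028] q6 8.945265915838558 tau6 0.020046706194989383
```

>>> apply_moves([
  [0, 0, 0.2, 0, 0, 8, 0.3],
  [0, 0, 0, 0, 0, 0, 0.3],
])

```text
time_s: 21.45
position: [0.5276, -0.0239, 0.0426]
tool_rot: [[0.293, 0.956, 0.0], [0.956, -0.293, -0.0], [-0.0, 0.0, -1.0]]
ft_force: [-5.3, 0.9, 7.1]
grip_width: 0.0371
gripper_force: 44.7
```

```bash
python3 st.py
```

```text
[-5.31  0.89  7.06] [0.121 0.754 0.076] q6 17.02485466942647 tau6 0.6615057773888111
```

>>> apply_moves([
  [0, 0, 0.2, 0, 0, 8, 0.3],
  [0, 0, 0, 0, 0, 0, 0.3],
])

```text
time_s: 21.7
position: [0.5275, -0.0239, 0.0424]
tool_rot: [[0.423, 0.906, -0.0], [0.906, -0.423, -0.0], [-0.0, 0.0, -1.0]]
ft_force: [-4.2, 0.3, 7.6]
grip_width: 0.0367
gripper_force: 44.8
```

```bash
python3 st.py
```

```text
[-4.15  0.3   7.59] [0.099 0.785 0.059] q6 25.025979840656635 tau6 0.640000719577074
```

>>> apply_moves([
  [0, 0, 0.1, 0, 0, 10, 0.3],
  [0, 0, 0, 0, 0, 0, 0.3],
])

```text
time_s: 21.95
position: [0.5274, -0.0238, 0.0423]
tool_rot: [[0.574, 0.819, -0.0], [0.819, -0.574, -0.0], [-0.0, -0.0, -1.0]]
ft_force: [-3.9, 0.1, 7.8]
grip_width: 0.0369
gripper_force: 44.8
```

```bash
python3 st.py
```

```text
[-3.94  0.12  7.79] [0.093 0.798 0.067] q6 35.05040550374358 tau6 0.7698707655072212
```

>>> apply_moves([
  [0, 0, 0.1, 0, 0, 10, 0.3],
  [0, 0, 0, 0, 0, 0, 0.3],
])

```text
time_s: 22.2
position: [0.5273, -0.0238, 0.0422]
tool_rot: [[0.708, 0.707, -0.001], [0.707, -0.708, -0.0], [-0.0, -0.0, -1.0]]
ft_force: [-6.1, 0.9, 8.0]
grip_width: 0.0368
gripper_force: 44.9
```

```bash
python3 st.py
```

```text
[-6.07  0.93  7.97] [0.136 0.894 0.099] q6 45.04221521233412 tau6 0.8249539509415627
```

>>> apply_moves([
  [0, 0, 0.1, 0, 0, 10, 0.3],
  [0, 0, 0, 0, 0, 0, 0.3],
])

```text
time_s: 22.45
position: [0.5272, -0.0237, 0.0421]
tool_rot: [[0.819, 0.573, -0.001], [0.573, -0.819, -0.0], [-0.001, -0.0, -1.0]]
ft_force: [-4.8, 0.9, 8.3]
grip_width: 0.0367
gripper_force: 44.9
```

```bash
python3 st.py
```

```text
[-4.81  0.91  8.34] [0.22  0.997 0.085] q6 55.03796517397175 tau6 0.8458993770182133
```

>>> apply_moves([
  [0, 0, 0.1, 0, 0, 10, 0.3],
  [0, 0, 0, 0, 0, 0, 0.3],
])

```text
time_s: 22.7
position: [0.5271, -0.0236, 0.042]
tool_rot: [[0.906, 0.422, -0.001], [0.422, -0.906, 0.0], [-0.001, -0.0, -1.0]]
ft_force: [-6.4, 1.1, 9.1]
grip_width: 0.0368
gripper_force: 45.0
```

```bash
python3 st.py
```

```text
[-6.38  1.13  9.13] [0.226 1.067 0.106] q6 65.02942666225499 tau6 0.8755391836166382
```

>>> apply_moves([
  [0, 0, 0.1, 0, 0, 10, 0.3],
  [0, 0, 0, 0, 0, 0, 0.3],
])

```text
time_s: 22.95
position: [0.5271, -0.0236, 0.042]
tool_rot: [[0.966, 0.258, -0.001], [0.258, -0.966, 0.0], [-0.001, -0.0, -1.0]]
ft_force: [-6.6, 1.9, 9.7]
grip_width: 0.037
gripper_force: 45.0
```

```bash
python3 st.py
```

```text
[-6.63  1.93  9.66] [0.287 1.044 0.132] q6 75.02729575020874 tau6 0.8690842241048813
```

>>> apply_moves([
  [0, 0, 0.1, 0, 0, 10, 0.3],
  [0, 0, 0, 0, 0, 0, 0.3],
])

```text
time_s: 23.2
position: [0.5271, -0.0235, 0.042]
tool_rot: [[0.996, 0.086, -0.001], [0.086, -0.996, 0.0], [-0.001, -0.0, -1.0]]
ft_force: [-7.6, 2.9, 12.3]
grip_width: 0.0367
gripper_force: 45.2
```

```bash
python3 st.py
```

```text
[-7.61  2.94 12.33] [ 0.316  1.213 -0.017] q6 85.04207314985236 tau6 0.6787919998168945
```

The torque rose to 0.13 and then dropped sharply, so probably a click. I let go and look.

>>> apply_moves([
  [0, 0, 0, 0, 0, 0, 0.3],
  [0, 0, 0, 0, 0, 0, 0.5],
  [0, 0, 0, 0, 0, 0, 0.7],
  [0, 0, 0, 0, 0, 0, 0.7],
  [0, 0, -30, 0, 0, 0, 0.7],
  [0, 0, -35, 0, 0, 0, 0.7],
  [0, 0, 0, 0, 0, 0, 0.7],
  [0, 0, 0, 0, 0, 0, 0.7],
])

```text
time_s: 24.2
position: [0.5275, -0.0239, 0.1053]
tool_rot: [[0.996, 0.088, -0.001], [0.088, -0.996, 0.0], [-0.001, -0.0, -1.0]]
ft_force: [-0.2, 0.4, 0.0]
grip_width: 0.0596
gripper_force: 0.0
```

```bash
python3 mk.py w9.png .111
```

```text
[ 0.52751033 -0.02387503  0.10529482] [[0.996, 0.088, -0.001], [0.088, -0.996, 0.0], [-0.001, -0.0, -1.0]] 69.50673656401673 [-0.3  0.4 -0.2] [-0.022  0.035  0.021]
top z [0.10861057 0.11212046 0.11301383 0.11361883] 1031
axis px [315.99741808 279.13969719]
0 6 [-110. -102. -149. -130. -119. -157.]
2 26 [ -98.  -96.  -94.  -93. -112. -107. -104. -101. -142. -131. -123. -117.]
4 19 [ -92.  -91.  -90.  -90.  -99.  -98.  -96. -109. -106. -104. -102. -116.]
6 19 [ -89.  -89.  -89.  -95.  -95.  -94.  -93. -101.  -99.  -98.  -97. -106.]
8 16 [ -89.  -88.  -88.  -93.  -92.  -92.  -97.  -96.  -95. -101. -100.  -99.]
10 9 [-113. -117. -116. -114. -121. -120. -118. -124. -122.]
12 17 [-113. -117. -116. -114. -113. -121. -119. -118. -117. -115. -124. -123.]
14 16 [-114. -113. -117. -116. -115. -114. -121. -119. -118. -117. -116. -123.]
16 16 [ 112. -113. -115. -114. -113. -118. -117. -116. -115. -121. -120. -119.]
18 62 [63. 65. 67. 66. 69. 71. 70. 72. 72. 74. 73. 76.]
20 157 [-22. -24. -25. -26. -27. -28. -40. -41. -42. -42. -43. -44.]
(255, 219)
(0.1302393525838852, 0.1701476126909256) (array([40.46238816,  5.02970074]), np.float64(0.0406243896484364))
```

View pics/cw9.png

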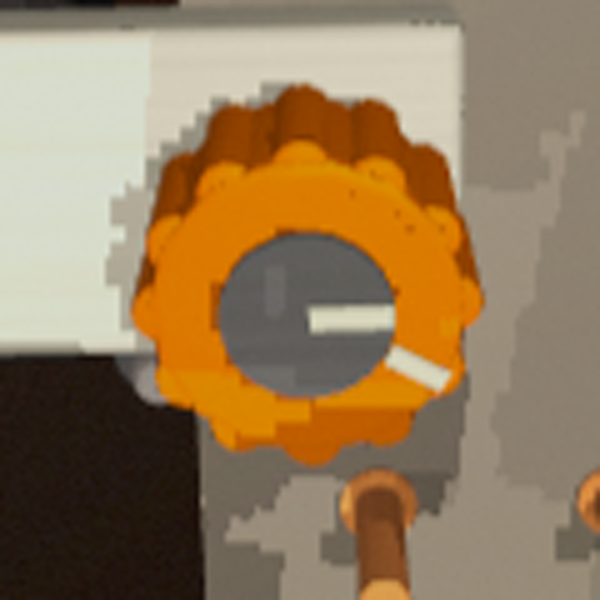

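The core's line is at (350,318) and the knob's line at (418,368), about 27–30° past clockwise: exactly one click. The panel measures (40.5, 5.0) mm in the fixture and 0.04° askew, and the gripper is clear of it, so I hand in.

```bash
python3 -c "
from rig import env; print(env.close_job())"
```

```text
the job is handed in; nothing more can be done
None
```

The job is handed in at about 24 s, with no verdict returned: by the last measurement the panel is home at (40.5, 5.0) mm and square, the clutch has clicked once, and the gripper is clear, having worked with fingertips that sat about 45 mm short of the reported TCP.

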